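# Light the desk lamp for reading

## Task

Light the desk lamp for reading, using only light touches of the fingertips: push the blue rocker switch on the desk's socket bar fully over to on by pressing its raised, white-marked end, then tap the lamp's red power key, then its yellow brighter key, letting each key spring back up before going on. Work as gently as a finger would, do not press any lamp key while the socket bar is still off, and do not press the grey dimmer key at all. Leave the phone, glue stick, mug and laptop where they are, and finish with nothing touched.

Things in the scene. Friction and masses are not known exactly. Their poses are not given: they have to be found in the camera images.
- socket_bar: White socket bar screwed to the desk, cord down through the desk top: 62 mm wide (own x), 250 mm long (own y; 274 with its 5 mm high end ears), 40 mm high. Origin: centre of the underside, z up. Blue rocker switch in its top at y = +95 mm, empty socket at y = +38, white chargers at y = -22 and -82, tops 75 mm above the desk. Stands left or right on the desk, the lamp on the other side.
- rocker (a joint): Blue rocker, 22 mm wide, 33 mm long along the bar's y, pivoting at y = +95 mm. Its flat halves meet in a V 44 mm above the desk. 0 rad = off (start): white-marked outer half slopes up to 50 mm, 16 mm outside the pivot; inner half level. 0.34 = on: outer half level at 44 mm, inner raised. On above 0.29. Snaps over and stays once past its middle (3 mm down, 4 N); its stop gives 2 mm from 5 N on.
- rocker_on_end (a point): Point to press: on the sloping top of the rocker's raised, white-marked outer half, 13 mm along that face from the pivot: bar (0, +107, 48 mm) when off, 44 mm above the desk when on; moves with the rocker. Keep the fingertips off the inner half: aim here or up to 5 mm farther out along the bar's +y.
- lamp: White LED desk lamp screwed to the desk, cord down through the desk top. Round base 170 mm across, 22 mm high; origin: centre of its underside, z up. Three keys in a row on the base at lamp x = -45 mm: yellow brighter y = -36, red power y = 0, grey dimmer y = +36 mm. A 15 mm post rises at x = +60 mm, leaning to +x, to x = +150 mm, 440 mm high; the 300 mm long light head lies along y beyond that.
- key_power_top (a point): Centre of the top of the lamp's red power key (white power symbol), 20 mm across, 29 mm above the desk, 7 mm proud of the base.
- key_bright_top (a point): Centre of the top of the lamp's yellow brighter key (black sun), 20 mm across, 29 mm above the desk, 7 mm proud of the base.
- key_dim_top (a point): Centre of the top of the lamp's grey dimmer key (small white dot), 20 mm across, 29 mm above the desk, 7 mm proud of the base. Not to be pressed.
- key_power (a joint): How far the red power key is pressed: 0 = up, 0.005 m = bottom. Sprung: starts to give at 1 N, clicks at 0.002 m (4 N), bottoms at 8 N, springs back up when let go.
- key_bright (a joint): How far the yellow brighter key is pressed: same spring, click and travel as the power key.
- key_dim (a joint): How far the grey dimmer key is pressed: same spring and travel.
- glue_stick: Loose glue stick standing upright near the lamp base's near edge: 26 mm across, 76 mm tall, white and blue with an orange cap. Origin: centre of its underside. Bystander.
- phone: Loose black phone lying screen up between bar and lamp: 155 mm along its x, 75 mm along its y, 9 mm thick. Origin: centre of its underside. Bystander.
- mug: Loose blue mug, 80 mm across, 92 mm tall, handle at its own +y. Origin: centre of its underside. Bystander, on the far part of the desk.
- laptop: Closed silver laptop: 215 mm along its x, 310 mm along its y, 17 mm thick, loose. Origin: centre of its underside. Bystander, on the far part of the desk.

How it is judged:
By the outcome, as a careful person would: the job done as asked, in the order asked, and still so for the second after the job is handed in, with the robot touching nothing.
It also fails if it takes over 58 s, if anything falls off the work surface, if the arm or the gripper's body presses on something with over 40 N, if the wrist force passes 120 N, or if a joint passes its speed limit or range.

## Robot

A 6-joint arm with a two-finger parallel gripper is mounted at the origin on the work surface. World frame = base frame: x ahead of the robot, y to its left, z up, the work surface at z = 0. Lengths are in m, angles in rad, forces in N, time in s.
With the tool pointing down it reaches from about 0.35 to 1 m from the base axis. Payload 7.1 kg.
Tool frame: the origin (TCP) lies on the centre line of the jaws, within the pads' length; the fingertips stand 17 mm ahead of it and the grasp point (between the pads) lies 2 mm behind it; z points along the fingers, y is the line along which they close (so a half turn about z gives the same grasp; the last joint's range is limited). The gripper opens to 85 mm and grips with 20 to 120 N. Pads are 22 mm wide; open, the fingers measure 114 mm over their backs; the gripper's body (76 mm by 85 mm) begins 54 mm behind the grasp point. The pads swing forward as they close: fully open they stand 13 mm farther back than shut.
Start: joints at [1.151, 0.423, 1.63, -0, 1.089, -0.019], TCP at [0.244, 0.575, 0.248] pointing down, gripper open.
Joint ranges: [-3, 3], [-0.9, 2.11], [0.09, 2.58], [-1.31, 4.45], [0.11, 2.69], [-2.54, 2.54]. Speed limits (rad/s): [2.39, 2.39, 3.01, 3.14, 3.14, 3.14].

## Interface

Orientations are given as a 3x3 rotation matrix whose columns are the frame's x, y, z axes.
In Python, from plant import robot gives the robot as it stands. The module is installed in compiled form; this text tells all that it offers.
- The arm moves only by the tool play_rows, never from a script. Its argument "moves" is a list of rows, each a list of 4 numbers: the shift along the tool's x, y, z in m, then the turn about the tool's z in degrees. A call has 1 to 8 rows; each row shifts and turns the commanded pose from where the row before left it, along the tool's axes as they then stand; what a row does not reach is not made up. A row lasts 1/12 s, in which the tool goes at most 41.7 mm and 7.16 degrees, less where a joint would pass 70% of its speed; a pose out of reach is approached as far as the arm can. A call is refused whole if a number of a shift passes 0.0417 or a number of a turn 7.16, either way. A call with a gripper value outside its range is refused whole. "gripper" is the opening, from 0 (shut) to 1 (fully open), set as the call begins (left out, the last holds). The fingers move at their own pace and stop on an object; "grip_force" is the grip in N (left out, the last holds). Time passes only in rows, so rows that do not move let the fingers close. It gives the time, the measured TCP pose, the force, the opening and the grip force at its end, in the units of the state.
- robot.observe(): the state, without advancing time (a new reading comes with each control period).
- robot.capture(name): name is "scene" or "side" or "wrist"; returns a dict with "pixels" (384x512x3 uint8, blue, green, red), "depth" (384x512 float32, m along the optical axis (not along the pixel's ray), 0 where there is no reading), "fx", "fy", "cx", "cy" (pixels), "cam_to_world" (4x4, takes a point from camera to world coordinates). Camera axes: x right, y up, looking along -z (the intrinsics and any distortion apply to the point x, -y, -z); pixel columns grow to the right and rows downward; lengths in m; the calibration is good to about 2 mm. A picture is of the moment at which its call begins.
- robot.job_done(): hands the job in; it is judged then, once.
The state is a dict: "clock": time; "q": joint angles; "qd": joint speeds; "effort": joint torques, N m; "eef_pos": TCP position; "tool_rot": TCP orientation; "wrist_force": force on the tool from outside, world axes, zero at the start; "ft_torque": the same for the moment, N m; "opening": opening from 0.0 (shut) to 1.0 (fully open); "grip_force": force on a finger pad.
Only numpy, scipy, OpenCV 4.12 (cv2) and the standard library are available. Lean on these libraries where they do the work, as an engineer would, in place of code of your own. Each camera call takes 0.05 s, during which the arm holds its last target. There are 200 camera calls.

## Working session

There is one attempt and no reset: what is moved stays moved. The work goes in short steps, Python scripts to look and compute and a tool call to move; the robot and the scene stay as the last step left them, time stands still between calls to the robot, and variables do not carry over. Pictures are saved under pics/ and viewed, at most 10 in all, crops included, and the job is handed in when it is done.

Besides the shell and the picture viewer there is one more tool, called after "Request:" as name(argument=value, ...) on one line, values as JSON. play_rows: Moves the arm, as the interface text tells. Its arguments: {"type":"object","properties":{"moves":{"type":"array"},"gripper":{"type":"number"},"grip_force":{"type":"number"}},"required":["moves"]}

```bash
mkdir -p pics
cat > h.py <<'E'
import numpy as np,cv2
from plant import robot
def cap(n,f=None):
    c=robot.capture(n)
    np.savez(f'pics/{f or n}.npz',**{k:np.asarray(v) for k,v in c.items()})
    cv2.imwrite(f'pics/{f or n}.png',c['pixels']); return c
def load(f): return dict(np.load(f'pics/{f}.npz'))
def cam2w(c,u,v,d):
    p=np.array([(u-c['cx'])/c['fx']*d,-(v-c['cy'])/c['fy']*d,-d,1.]); return (c['cam_to_world']@p)[:3]
def pt(c,u,v,r=1):
    w=c['depth'][int(v)-r:int(v)+r+1,int(u)-r:int(u)+r+1]; w=w[w>0]; return cam2w(c,u,v,np.median(w)) if w.size else None
def ray(c,u,v,z):
    o=c['cam_to_world'][:3,3]; d=cam2w(c,u,v,1.)-o; return o+d*(z-o[2])/d[2]
E
python3 - <<'E'
from h import *
np.set_printoptions(precision=4,suppress=True)
ims=[]
for n in("scene","side","wrist"):
    c=cap(n); print(n,c['fx'],c['cx'],c['cy'],(c['depth']>0).mean(),c['cam_to_world'])
o=robot.observe(); print(o['clock'],o['eef_pos'],o['tool_rot'],o['wrist_force'],o['opening'])
E
```

```text
scene 363.0651459866482 255.80354516936728 193.64995530374878 0.995880126953125 [[-0.367  -0.5045  0.7815  1.2601]
 [ 0.93   -0.1814  0.3197  0.2926]
 [-0.0195  0.8442  0.5357  0.5225]
 [ 0.      0.      0.      1.    ]]
side 442.71925250268356 255.18629336413062 199.825854109866 0.9959971110026041 [[ 0.7588  0.3407 -0.555   0.0352]
 [-0.6511  0.377  -0.6588 -0.6296]
 [-0.0152  0.8613  0.5079  0.5903]
 [ 0.      0.      0.      1.    ]]
wrist 288.43484232150325 260.53464563673805 193.39689350484832 0.9964141845703125 [[ 0.3901 -0.8821 -0.2641  0.1778]
 [ 0.9208  0.3734  0.1129  0.6042]
 [-0.001  -0.2872  0.9579  0.374 ]
 [ 0.      0.      0.      1.    ]]
0.15 [0.2437 0.5751 0.2477] [[-0.9207  0.3902 -0.0005]
 [ 0.3902  0.9207 -0.0011]
 [ 0.     -0.0012 -1.    ]] [ 0.8097  0.3938 -0.0195] 0.997103568036231
```

View pics/scene.png

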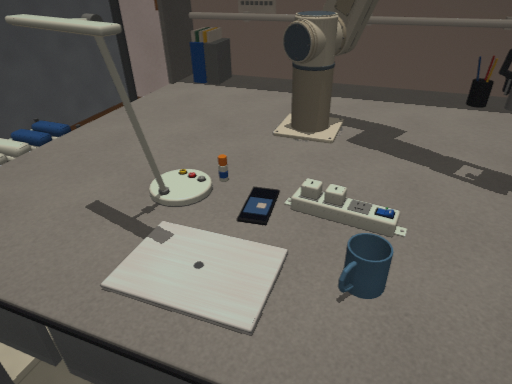

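View pics/side.png

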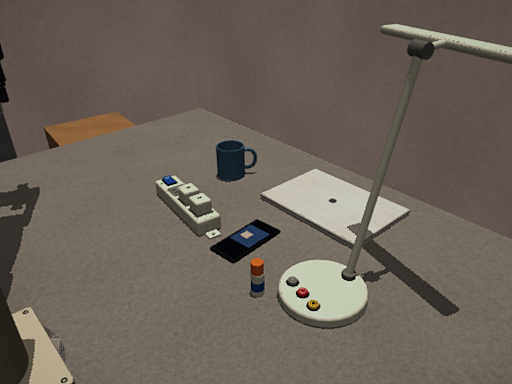

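View pics/wrist.png

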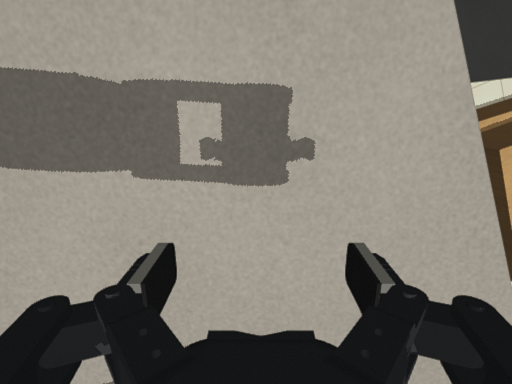

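The scene view shows the rocker at (385,212), keys yellow (182,172), red (192,175), grey (201,179), glue stick (223,167), phone (259,205). In the side view the rocker is at (169,181) and the keys are at (313,305), (303,293), (292,281). The wrist view shows only bare desk. Next I measure from both views.

Run:
```python
from h import *
np.set_printoptions(precision=4,suppress=True)
S={}
win={'scene':{'rocker':(368,198,402,226),'yel':(176,166,190,177),'red':(186,170,198,181)},'side':{'rocker':(158,172,182,190),'yel':(304,297,324,313),'red':(294,285,312,300)}}
hs={'rocker':((105,120,40),(130,255,255)),'yel':((12,120,80),(32,255,255)),'red':((0,130,60),(8,255,255))}
for n in win:
    c=load(n); hsv=cv2.cvtColor(c['pixels'],cv2.COLOR_BGR2HSV)
    for k,(a,b,e,f) in win[n].items():
        m=cv2.inRange(hsv[b:f,a:e],*hs[k])
        if k=='red': m|=cv2.inRange(hsv[b:f,a:e],(172,130,60),(180,255,255))
        x,y,w,h=cv2.boundingRect(m); ys,xs=np.nonzero(m)
        hull=cv2.convexHull(np.c_[xs,ys].astype(np.int32)); M=cv2.moments(hull); u,v=a+M['m10']/M['m00'],b+M['m01']/M['m00']
        P=np.array([cam2w(c,a+i,b+j,c['depth'][b+j,a+i]) for i,j in zip(xs,ys)])
        S[n,k]=(u,v); print(n,k,len(xs),(u,v),(x+a,y+b,w,h),'depthmed',np.median(P,0),'zmax',P[:,2].max(),'ray',ray(c,u,v,.047 if k=='rocker' else .029))
for k in hs:
    A=[];B=[]
    for n in win:
        c=load(n);o=c['cam_to_world'][:3,3];d=cam2w(c,*S[n,k],1.)-o;d/=np.linalg.norm(d);Q=np.eye(3)-np.outer(d,d);A.append(Q);B.append(Q@o)
    print('tri',k,np.linalg.solve(sum(A),sum(B)))
# bar top plane & lamp base from side/scene depth
for n in win:
    c=load(n);H,W=c['depth'].shape;u,v=np.meshgrid(np.arange(W),np.arange(H));d=c['depth']
    p=np.stack([(u-c['cx'])/c['fx']*d,-(v-c['cy'])/c['fy']*d,-d,np.ones_like(d)],-1)@c['cam_to_world'].T
    z=p[...,2]; r=(255,175,0,0)
    x0,y0,x1,y1=(285,175,408,240) if n=='scene' else (150,170,225,240)
    q=p[y0:y1,x0:x1].reshape(-1,4); t=q[(q[:,2]>.034)&(q[:,2]<.08)]
    rc=cv2.minAreaRect((t[:,:2]*1000).astype(np.float32)); print(n,'bar rect mm',rc, 'desk z',np.median(q[:,2]))
    x0,y0,x1,y1=(145,165,217,206) if n=='scene' else (270,255,372,325)
    q=p[y0:y1,x0:x1].reshape(-1,4); t=q[(q[:,2]>.016)&(q[:,2]<.032)]
    print(n,'lamp',cv2.minEnclosingCircle((t[:,:2]*1000).astype(np.float32)))
for n,a in (('scene',(360,190,410,235)),('side',(150,165,190,200))):
    c=load(n)['pixels'][a[1]:a[3],a[0]:a[2]]; cv2.imwrite(f'pics/c_{n}.png',cv2.resize(c,None,fx=8,fy=8,interpolation=cv2.INTER_NEAREST))
i=[cv2.resize(cv2.imread(f'pics/c_{n}.png'),(400,340)) for n in('scene','side')]; cv2.imwrite('pics/c1.png',np.hstack(i))
```

```text
scene rocker 104 (385.32543443917854, 212.31595576619273) (376, 208, 19, 10) depthmed [0.5378 0.3098 0.0431] zmax 0.0486223043910507 ray [0.5409 0.31   0.047 ]
scene yel 23 (182.51960784313727, 170.98039215686273) (180, 169, 6, 5) depthmed [ 0.4931 -0.2435  0.0264] zmax 0.029045525078068124 ray [ 0.499  -0.2417  0.029 ]
scene red 20 (191.57471264367817, 174.54022988505747) (189, 173, 6, 4) depthmed [ 0.5043 -0.2082  0.0267] zmax 0.0289378293255661 ray [ 0.5084 -0.2069  0.029 ]
side rocker 63 (168.78861788617886, 179.75880758807588) (163, 176, 13, 9) depthmed [0.5289 0.31   0.0454] zmax 0.050328455990654164 ray [0.5277 0.3066 0.047 ]
side yel 65 (312.8672316384181, 303.56779661016947) (308, 300, 11, 8) depthmed [ 0.487  -0.2469  0.0289] zmax 0.03165661849274193 ray [ 0.4879 -0.2466  0.029 ]
side red 52 (302.25151515151515, 291.4757575757576) (297, 288, 11, 8) depthmed [ 0.4957 -0.2122  0.0284] zmax 0.0323565051018434 ray [ 0.4964 -0.2122  0.029 ]
tri rocker [0.5315 0.3113 0.0425]
tri yel [ 0.4919 -0.2451  0.025 ]
tri red [ 0.5007 -0.2102  0.0247]
scene bar rect mm ((587.9197387695312, 204.3336181640625), (248.3436737060547, 199.07077026367188), 81.2104721069336) desk z 3.0570672448271274e-05
scene lamp ((547.3641967773438, -222.1877899169922), 84.86798095703125)
side bar rect mm ((518.088134765625, 212.1761474609375), (247.6973114013672, 62.54784393310547), 83.02875518798828) desk z 0.002264547333615863
side lamp ((541.613525390625, -222.8762664794922), 85.2003173828125)
```

View pics/c1.png

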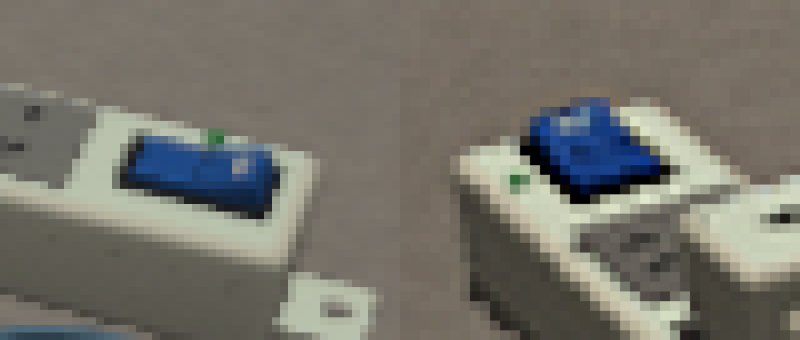

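The crop shows the white mark on the outer (+y) end of the rocker. The two fixed cameras differ by up to 10 mm in x, so I go over the bar and look with the wrist camera.

Request:
play_rows(moves=[[0,0,0,-5.4],[0,0,0,-5.4],[0,0,0,-5.2],[-0.03,-0.0235,0,0],[-0.03,-0.0235,0,0],[-0.03,-0.0235,0,0],[-0.03,-0.0235,0,0],[-0.03,-0.0235,0,0]], gripper=0, grip_force=20)

```text
clock: 0.82
eef_pos: [0.3792, 0.4392, 0.2481]
tool_rot: [[-0.993, 0.121, -0.0], [0.121, 0.993, -0.0], [0.0, -0.0, -1.0]]
wrist_force: [0.5, 0.1, 0.2]
opening: -0.001
grip_force: 0.0
```

Request:
play_rows(moves=[[-0.03,-0.0235,0,0],[-0.03,-0.0235,0,0],[-0.03,-0.0235,0,0],[-0.03,-0.0235,0,0],[-0.03,-0.0235,0,0],[-0.018,-0.013,0,0],[0,0,0,0],[0,0,0,0]])

```text
clock: 1.48
eef_pos: [0.53, 0.2897, 0.248]
tool_rot: [[-0.992, 0.124, -0.001], [0.124, 0.992, -0.0], [0.001, -0.0, -1.0]]
wrist_force: [0.2, 1.2, 0.7]
opening: 0.001
grip_force: 0.0
```

Run:
```python
from h import *
np.set_printoptions(precision=4,suppress=True)
o=robot.observe(); print(o['clock'],o['eef_pos'],o['tool_rot'],o['wrist_force'],o['opening'])
c=cap('wrist','w1'); print(c['cam_to_world'])
```

```text
1.4833 [0.53   0.2897 0.248 ] [[-0.9923  0.1239 -0.0007]
 [ 0.1239  0.9923 -0.0001]
 [ 0.0006 -0.0002 -1.    ]] [0.2417 1.2226 0.7387] 0.0006303719336818223
[[ 0.1238 -0.9507 -0.2844  0.4589]
 [ 0.9923  0.1187  0.0355  0.2993]
 [ 0.     -0.2866  0.958   0.3743]
 [ 0.      0.      0.      1.    ]]
```

View pics/w1.png

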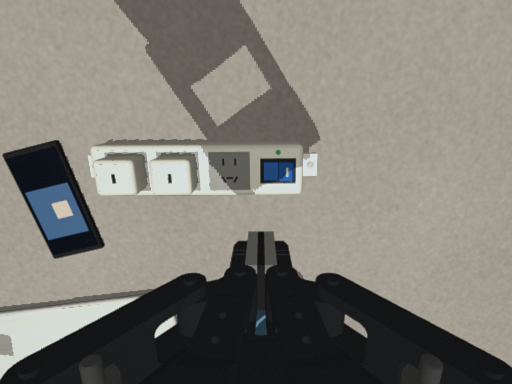

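The wrist view shows the bar with its rocker at (278,171), white mark at the right (+y) end (288,172), and the shut fingertips at (261,240), about 15 mm across along y.

Run:
```python
from h import *
np.set_printoptions(precision=4,suppress=True)
c=load('w1'); hsv=cv2.cvtColor(c['pixels'],cv2.COLOR_BGR2HSV)
a,b,e,f=255,150,300,190
m=cv2.inRange(hsv[b:f,a:e],(100,100,30),(130,255,255)); ys,xs=np.nonzero(m)
r=cv2.minAreaRect(np.c_[xs+a,ys+b].astype(np.float32)); print(r)
print('rocker centre z=.046',ray(c,*r[0],.046),'depth',pt(c,*r[0]))
for u in (262,268,274,280,286,290,293): print(u,pt(c,u,175),pt(c,u,167))
# bar top: points .036-.044 in window
H,W=c['depth'].shape;u,v=np.meshgrid(np.arange(W),np.arange(H));d=c['depth']
p=np.stack([(u-c['cx'])/c['fx']*d,-(v-c['cy'])/c['fy']*d,-d,np.ones_like(d)],-1)@c['cam_to_world'].T
q=p[130:205,80:315].reshape(-1,4); t=q[(q[:,2]>.035)&(q[:,2]<.055)]
rc=cv2.minAreaRect((t[:,:2]*1000).astype(np.float32)); print(rc,'top z',np.median(t[:,2]))
print('desk z',np.median(p[60:120,330:480,2]))
th=np.deg2rad(rc[2] if rc[1][0]>rc[1][1] else rc[2]+90); yv=np.array([np.cos(th),np.sin(th)]); yv*=np.sign(yv[1]); print('yv',yv)
for s in (.095,.107,.112): print(s,np.array(rc[0])/1000+s*yv)
```

```text
((278.5, 171.0), (20.0, 31.0), 90.0)
rocker centre z=.046 [0.5321 0.3112 0.046 ] depth [0.5323 0.3112 0.0447]
262 [0.5352 0.2915 0.0423] [0.5258 0.2927 0.0423]
268 [0.5355 0.2985 0.0452] [0.5261 0.2996 0.0446]
274 [0.5364 0.3055 0.0447] [0.527  0.3065 0.0447]
280 [0.5371 0.3124 0.0458] [0.5276 0.3134 0.0461]
286 [0.5371 0.3191 0.0493] [0.528  0.3201 0.0483]
290 [0.5376 0.3237 0.0494] [0.5282 0.3246 0.0497]
293 [0.5393 0.3276 0.0442] [0.5296 0.3284 0.0451]
((521.5339965820312, 216.19979858398438), (248.65260314941406, 62.02518844604492), 83.38543701171875) top z 0.041046695401244476
desk z 0.0008103087627835959
yv [0.1152 0.9933]
0.095 [0.5325 0.3106]
0.107 [0.5339 0.3225]
0.112 [0.5344 0.3275]
```

Centre and heights agree with the text (pivot about (0.532, 0.311), outer end at 49.5 mm). I aim at (0.534, 0.325).

Request:
play_rows(moves=[[0,0.018,0,0],[0,0.0175,0.02,0],[0,0,0.035,0],[0,0,0.035,0],[0,0,0.035,0],[0,0,0.025,0],[0,0,0.01,0],[0,0,0,0]])

```text
clock: 2.2
eef_pos: [0.5314, 0.3267, 0.0857]
tool_rot: [[-0.993, 0.119, -0.004], [0.119, 0.993, -0.002], [0.004, -0.003, -1.0]]
wrist_force: [-0.9, -1.1, 1.2]
opening: -0.004
grip_force: 0.0
```

Request:
play_rows(moves=[[0,0,0,0],[0,0,0.005,0],[0,0,0.003,0],[0,0,0.002,0],[0,0,0,0],[0,0,0,0]])

```text
clock: 2.7
eef_pos: [0.534, 0.326, 0.0789]
tool_rot: [[-0.993, 0.122, 0.001], [0.122, 0.993, 0.0], [-0.001, 0.0, -1.0]]
wrist_force: [-0.5, -1.9, -0.1]
opening: -0.002
grip_force: 0.0
```

Run:
```python
from h import *
o=robot.observe(); print(o['clock'],o['eef_pos'],o['wrist_force'])
a=cap('side','s2'); b=cap('wrist','w2')
A=cv2.resize(a['pixels'][130:230,110:230],(480,400),interpolation=1); B=cv2.resize(b['pixels'][140:340,180:340],(320,400))
cv2.imwrite('pics/c2.png',np.hstack([A,B]))
```

```text
2.7 [0.53397181 0.32602472 0.07886175] [-0.48797948 -1.91750689 -0.14212456]
```

View pics/c2.png

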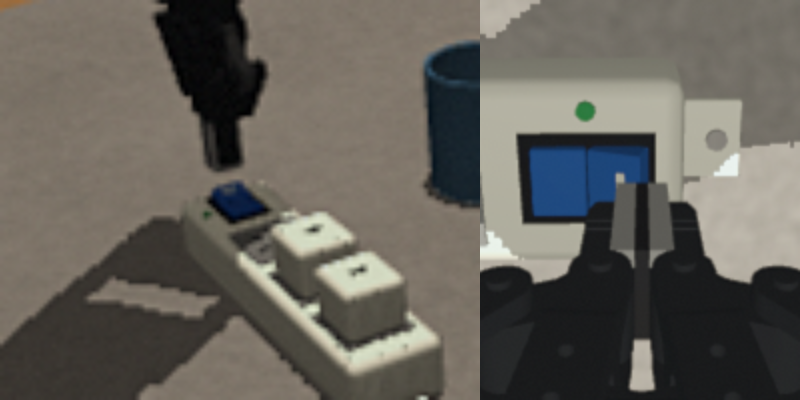

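The crop shows the tips over the marked outer half, about 14 mm out from the pivot, and 12 mm above it. Descend slowly.

Request:
play_rows(moves=[[0,0,0.004,0],[0,0,0.003,0],[0,0,0.002,0],[0,0,0.001,0],[0,0,0,0],[0,0,0,0]])

```text
clock: 3.3
eef_pos: [0.5336, 0.3259, 0.0681]
tool_rot: [[-0.993, 0.121, -0.0], [0.121, 0.993, -0.0], [0.0, -0.0, -1.0]]
wrist_force: [-0.8, 0.0, 0.2]
opening: 0.001
grip_force: 0.0
```

Request:
play_rows(moves=[[0,0,0.001,0],[0,0,0,0],[0,0,0.001,0],[0,0,0,0],[0,0,0,0]])

```text
clock: 3.72
eef_pos: [0.5339, 0.3261, 0.0666]
tool_rot: [[-0.993, 0.121, 0.0], [0.121, 0.993, 0.0], [-0.0, 0.0, -1.0]]
wrist_force: [0.2, -0.4, 2.0]
opening: 0.001
grip_force: 1.3
```

Request:
play_rows(moves=[[0,0,0.001,0],[0,0,0,0],[0,0,0,0]])

```text
clock: 3.97
eef_pos: [0.5339, 0.3263, 0.0655]
tool_rot: [[-0.993, 0.121, 0.001], [0.121, 0.993, 0.001], [-0.001, 0.001, -1.0]]
wrist_force: [0.2, 1.6, 3.2]
opening: 0.001
grip_force: 1.2
```

Request:
play_rows(moves=[[0,0,0.001,0],[0,0,0,0],[0,0,0,0]])

```text
clock: 4.22
eef_pos: [0.5334, 0.3256, 0.0639]
tool_rot: [[-0.993, 0.121, -0.001], [0.121, 0.993, -0.001], [0.001, -0.001, -1.0]]
wrist_force: [0.3, -1.1, -0.1]
opening: -0.008
grip_force: 0.0
```

Request:
play_rows(moves=[[0,0,0.001,0],[0,0,0,0],[0,0,0,0]])

```text
clock: 4.47
eef_pos: [0.5335, 0.3257, 0.063]
tool_rot: [[-0.993, 0.121, -0.001], [0.121, 0.993, -0.0], [0.001, -0.001, -1.0]]
wrist_force: [-0.4, -0.5, -0.2]
opening: -0.001
grip_force: 0.0
```

Request:
play_rows(moves=[[0,0,0.001,0],[0,0,0,0],[0,0,0,0]])

```text
clock: 4.72
eef_pos: [0.5336, 0.3259, 0.0622]
tool_rot: [[-0.993, 0.121, -0.0], [0.121, 0.993, -0.0], [0.0, -0.0, -1.0]]
wrist_force: [-0.3, 0.3, -0.4]
opening: 0.0
grip_force: 0.0
```

Request:
play_rows(moves=[[0,0,0.001,0],[0,0,0,0],[0,0,0,0]])

```text
clock: 4.97
eef_pos: [0.5337, 0.326, 0.0613]
tool_rot: [[-0.993, 0.121, -0.0], [0.121, 0.993, -0.0], [0.0, -0.0, -1.0]]
wrist_force: [0.4, 0.6, 1.0]
opening: 0.001
grip_force: 0.0
```

Request:
play_rows(moves=[[0,0,0.001,0],[0,0,0,0],[0,0,0,0]])

```text
clock: 5.22
eef_pos: [0.5338, 0.3261, 0.0607]
tool_rot: [[-0.993, 0.121, 0.0], [0.121, 0.993, 0.0], [-0.0, 0.0, -1.0]]
wrist_force: [-1.2, -0.2, 4.5]
opening: -0.002
grip_force: 2.3
```

Request:
play_rows(moves=[[0,0,-0.002,0],[0,0,-0.006,0],[0,0,-0.02,0],[0,0,-0.04,0],[0,0,-0.04,0],[0,0,-0.03,0],[0,0,0,0],[0,0,0,0]])

```text
clock: 5.88
eef_pos: [0.5348, 0.3266, 0.2009]
tool_rot: [[-0.993, 0.121, 0.004], [0.121, 0.993, 0.002], [-0.004, 0.003, -1.0]]
wrist_force: [-0.6, -0.2, 0.0]
opening: -0.003
grip_force: 0.0
```

Run:
```python
from h import *
o=robot.observe(); print(o['clock'],o['eef_pos'],o['wrist_force'])
b=cap('wrist','w3'); cv2.imwrite('pics/c3.png',cv2.resize(b['pixels'][120:240,180:340],(640,480),interpolation=1))
for y in (.297,.301,.306,.317,.321,.325):
    w=np.linalg.inv(b['cam_to_world'])@np.array([.532+(y-.311)*.12,y,.046,1]); u=b['cx']+b['fx']*w[0]/-w[2]; v=b['cy']+b['fy']*w[1]/w[2]; print(y,u,v,pt(b,u,v))
```

```text
5.8833 [0.53476157 0.32658937 0.20090357] [-0.62324037 -0.1645563   0.04719825]
0.297 229.54171226962575 180.01546685411682 [0.52943216 0.29751091 0.04971317]
0.301 233.55660606937082 180.0043406186107 [0.53016475 0.30132541 0.04863793]
0.306 238.57485011734994 179.9904338584597 [0.53114548 0.30611059 0.04704761]
0.317 249.6135276307651 179.95984303045392 [0.53303114 0.31691656 0.04474362]
0.321 253.62709474325663 179.948720471517 [0.53335327 0.32096793 0.04538533]
0.325 257.64039659720896 179.93759864767512 [0.53401257 0.32494975 0.04467534]
```

View pics/c3.png

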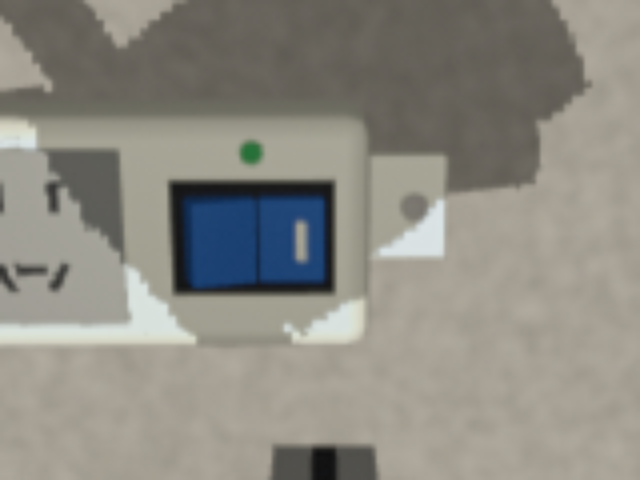

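The outer half is level at 44.7 mm and the inner is raised to 50 mm (crop: mark at (300,241)), so the switch is fully on. Now over to the lamp.

Request:
play_rows(moves=[[0,0,-0.04,0],[-0.0015,-0.038,0,0],[-0.0015,-0.038,0,0],[-0.0015,-0.038,0,0],[-0.0015,-0.038,0,0],[-0.0015,-0.038,0,0],[-0.0015,-0.038,0,0],[-0.0015,-0.038,0,0]])

```text
clock: 6.6
eef_pos: [0.5102, 0.0589, 0.2365]
tool_rot: [[-0.993, 0.121, -0.004], [0.121, 0.993, -0.0], [0.004, -0.001, -1.0]]
wrist_force: [0.9, 1.1, -0.3]
opening: 0.001
grip_force: 0.0
```

Request:
play_rows(moves=[[-0.0015,-0.038,0,0],[-0.0015,-0.038,0,0],[-0.0015,-0.038,0,0],[-0.0015,-0.038,0,0],[-0.0015,-0.038,0,0],[-0.0015,-0.038,0,0],[0,-0.03,0,0],[0,0,0,7]])

```text
clock: 7.27
eef_pos: [0.4881, -0.2008, 0.2365]
tool_rot: [[-0.97, 0.242, -0.003], [0.242, 0.97, -0.0], [0.003, -0.001, -1.0]]
wrist_force: [0.4, 0.1, 1.0]
opening: 0.001
grip_force: 0.0
```

Request:
play_rows(moves=[[0,0,0,0],[0,0,0,0],[0,0,0,0]])

```text
clock: 7.52
eef_pos: [0.489, -0.1956, 0.2373]
tool_rot: [[-0.971, 0.238, -0.002], [0.238, 0.971, 0.001], [0.002, 0.001, -1.0]]
wrist_force: [0.7, 0.3, -0.1]
opening: -0.001
grip_force: 0.0
```

Run:
```python
from h import *
o=robot.observe(); print(o['clock'],o['eef_pos'],o['wrist_force'])
b=cap('wrist','w4')
```

```text
7.5167 [ 0.48898797 -0.19562424  0.23729124] [ 0.73968424  0.30674025 -0.10369315]
```

View pics/w4.png

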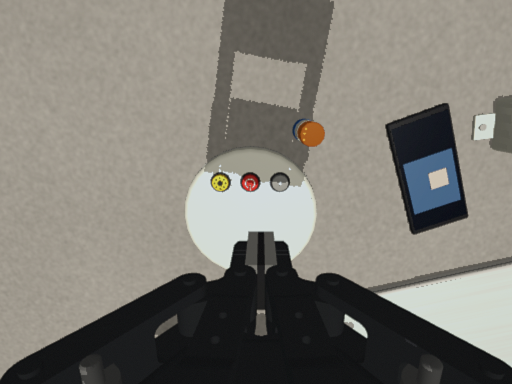

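The wrist view shows yellow (220,182), red (250,182), grey (280,182), glue stick (310,132), and the tips at (261,240).

Run:
```python
from h import *
np.set_printoptions(precision=4,suppress=True)
c=load('w4'); g=cv2.cvtColor(c['pixels'],cv2.COLOR_BGR2GRAY); hsv=cv2.cvtColor(c['pixels'],cv2.COLOR_BGR2HSV)
P={}
for k,(u,v) in dict(yel=(220,182),red=(250,182),grey=(280,182)).items():
    a,b=u-14,v-14; w=c['pixels'][b:b+28,a:a+28].astype(int); hh=hsv[b:b+28,a:a+28]
    m=((hh[...,1]>90) if k!='grey' else (w.max(2)<150)).astype(np.uint8)
    n,l,s,ce=cv2.connectedComponentsWithStats(m); i=1+np.argmax(s[1:,4])
    h=cv2.convexHull(np.c_[np.nonzero(l==i)[::-1]].astype(np.int32)); (x,y),r=cv2.minEnclosingCircle(h)
    P[k]=ray(c,a+x,b+y,.029); print(k,(a+x,b+y,r),P[k],'depth',pt(c,a+x,b+y,2))
print('glue',pt(c,312,134))
v=P['red']-P['yel'];print('spacing',np.linalg.norm(v),np.linalg.norm(P['grey']-P['red']),np.rad2deg(np.arctan2(v[1],v[0])))
o=robot.observe();R=np.array(o['tool_rot'])
for k in('red','yel'): print(k,'tool shift',R.T@(P[k]-o['eef_pos']))
```

```text
yel (219.8125, 182.1875, 8.864089965820312) [ 0.4912 -0.2453  0.029 ] depth [ 0.4909 -0.245   0.0305]
red (249.75, 182.0, 8.80705738067627) [ 0.4996 -0.2105  0.029 ] depth [ 0.4993 -0.2104  0.0299]
grey (279.5, 181.0, 10.547611236572266) [ 0.5068 -0.1756  0.029 ] depth [ 0.5066 -0.1756  0.03  ]
glue [ 0.4557 -0.1347  0.0773]
spacing 0.03583472818869633 0.03560467112408144 76.5943718580726
red tool shift [-0.0139 -0.0121  0.2085]
yel tool shift [-0.0142 -0.048   0.2085]
```

Request:
play_rows(moves=[[-0.014,-0.012,0,0],[0,0,0.03,0],[0,0,0.035,0],[0,0,0.035,0],[0,0,0.035,0],[0,0,0.025,0],[0,0,0.01,0],[0,0,0.005,0]])

```text
clock: 8.23
eef_pos: [0.4994, -0.2102, 0.0616]
tool_rot: [[-0.971, 0.239, -0.003], [0.239, 0.971, 0.001], [0.003, 0.001, -1.0]]
wrist_force: [-0.3, 0.2, 0.3]
opening: -0.002
grip_force: 0.0
```

Request:
play_rows(moves=[[0,0,0.003,0],[0,0,0,0],[0,0,0,0],[0,0,0,0]])

```text
clock: 8.57
eef_pos: [0.5012, -0.2119, 0.0618]
tool_rot: [[-0.971, 0.241, 0.002], [0.241, 0.971, -0.001], [-0.003, -0.0, -1.0]]
wrist_force: [0.1, -0.7, 0.5]
opening: 0.001
grip_force: 0.0
```

Request:
play_rows(moves=[[0,0,0.004,0],[0,0,0.003,0],[0,0,0.002,0],[0,0,0,0],[0,0,0,0],[0,0,0,0]])

```text
clock: 9.07
eef_pos: [0.5001, -0.2116, 0.0513]
tool_rot: [[-0.97, 0.241, -0.0], [0.241, 0.97, 0.0], [0.0, 0.0, -1.0]]
wrist_force: [0.1, 0.2, 0.5]
opening: 0.001
grip_force: 0.0
```

Request:
play_rows(moves=[[0,0,0.002,0],[0,0,0.001,0],[0,0,0,0],[0,0,0,0]])

```text
clock: 9.4
eef_pos: [0.5002, -0.2115, 0.0482]
tool_rot: [[-0.97, 0.241, -0.0], [0.241, 0.97, 0.0], [0.0, 0.0, -1.0]]
wrist_force: [0.2, -0.4, -0.1]
opening: -0.002
grip_force: 0.0
```

Request:
play_rows(moves=[[0,0,0.001,0],[0,0,0.001,0],[0,0,0,0],[0,0,0,0]])

```text
clock: 9.73
eef_pos: [0.5002, -0.2115, 0.0463]
tool_rot: [[-0.97, 0.241, -0.0], [0.241, 0.97, 0.0], [0.0, 0.0, -1.0]]
wrist_force: [0.2, 0.1, 0.0]
opening: -0.001
grip_force: 0.0
```

Request:
play_rows(moves=[[0,0,0.001,0],[0,0,0,0],[0,0,0,0]])

```text
clock: 9.98
eef_pos: [0.5003, -0.2116, 0.0454]
tool_rot: [[-0.97, 0.241, 0.0], [0.241, 0.97, -0.0], [-0.0, -0.0, -1.0]]
wrist_force: [-0.7, 0.5, 2.3]
opening: 0.0
grip_force: 0.9
```

Request:
play_rows(moves=[[0,0,0.001,0],[0,0,0,0],[0,0,0,0]])

```text
clock: 10.23
eef_pos: [0.5003, -0.2116, 0.0444]
tool_rot: [[-0.97, 0.241, 0.0], [0.241, 0.97, -0.0], [-0.0, 0.0, -1.0]]
wrist_force: [0.4, 0.1, 3.9]
opening: -0.004
grip_force: 1.6
```

Request:
play_rows(moves=[[0,0,0.001,0],[0,0,0,0],[0,0,0,0]])

```text
clock: 10.48
eef_pos: [0.5003, -0.2116, 0.0434]
tool_rot: [[-0.97, 0.241, 0.0], [0.241, 0.97, -0.0], [-0.0, -0.0, -1.0]]
wrist_force: [-0.9, -0.1, 4.8]
opening: -0.001
grip_force: 2.3
```

Request:
play_rows(moves=[[0,0,0.0005,0],[0,0,0,0],[0,0,0,0]])

```text
clock: 10.73
eef_pos: [0.5003, -0.2116, 0.0429]
tool_rot: [[-0.97, 0.241, 0.0], [0.241, 0.97, -0.0], [-0.0, -0.0, -1.0]]
wrist_force: [-0.4, 0.6, 5.7]
opening: 0.002
grip_force: 2.6
```

Run:
```python
from h import *
a=load('side');b=cap('side','s5')
for n,r in(('head',(20,60,380,512)),('desk',(255,384,230,400))):
    print(n,a['pixels'][r[0]:r[1],r[2]:r[3]].mean(),b['pixels'][r[0]:r[1],r[2]:r[3]].mean())
```

```text
head 93.46950757575758 112.18112373737374
desk 114.6062623499012 114.64359325125399
```

Pressed 3 mm at 5.7 N, and the head looks brighter. I let the key up and check.

Request:
play_rows(moves=[[0,0,-0.003,0],[0,0,-0.006,0],[0,0,-0.01,0],[0,0,-0.01,0],[0,0,0,0],[0,0,0,0],[0,0,0,0]])

```text
clock: 11.37
eef_pos: [0.5002, -0.2115, 0.0721]
tool_rot: [[-0.97, 0.241, 0.0], [0.241, 0.97, -0.0], [-0.0, -0.0, -1.0]]
wrist_force: [-0.1, 0.2, -0.1]
opening: 0.002
grip_force: 0.0
```

Run:
```python
from h import *
np.set_printoptions(precision=4,suppress=True)
o=robot.observe(); print(o['clock'],o['eef_pos'],o['wrist_force'])
a=load('side');b=cap('side','s6');w=cap('wrist','w6')
print(a['pixels'][20:60,380:].mean(),b['pixels'][20:60,380:].mean())
cv2.imwrite('pics/c6.png',np.hstack([b['pixels'],w['pixels']])[:, :])
cv2.imwrite('pics/c6.png',np.hstack([b['pixels'][:,230:],w['pixels'][:,130:400]]))
R=np.array(o['tool_rot']); print(R.T@(np.array([.4914,-.2455,.046])-o['eef_pos']))
```

```text
11.3667 [ 0.5002 -0.2115  0.0721] [-0.1296  0.1934 -0.0586]
93.46950757575758 111.34337121212121
[ 0.0004 -0.0351  0.0261]
```

View pics/c6.png

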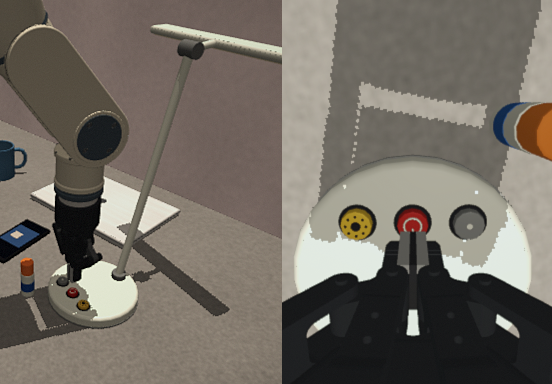

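The keys are all up (wrist view), the tips are in line with red, and the head strip is brighter, so the lamp is on. Now yellow.

Request:
play_rows(moves=[[0,-0.018,0,0],[0,-0.017,0,0],[0,0,0.01,0],[0,0,0.008,0],[0,0,0.003,0],[0,0,0.002,0],[0,0,0,0],[0,0,0,0]])

```text
clock: 12.13
eef_pos: [0.4918, -0.2449, 0.0486]
tool_rot: [[-0.971, 0.241, -0.001], [0.241, 0.971, 0.0], [0.001, 0.0, -1.0]]
wrist_force: [0.6, -0.2, 0.7]
opening: -0.001
grip_force: 0.0
```

Request:
play_rows(moves=[[0,0,0.001,0],[0,0,0.001,0],[0,0,0,0],[0,0,0,0]])

```text
clock: 12.47
eef_pos: [0.4918, -0.2455, 0.0469]
tool_rot: [[-0.97, 0.241, 0.0], [0.241, 0.97, -0.0], [-0.0, -0.0, -1.0]]
wrist_force: [0.1, -0.1, 0.7]
opening: 0.002
grip_force: 0.0
```

Request:
play_rows(moves=[[0,0,0.001,0],[0,0,0,0],[0,0,0,0]])

```text
clock: 12.72
eef_pos: [0.4919, -0.2456, 0.0459]
tool_rot: [[-0.97, 0.241, 0.0], [0.241, 0.97, -0.0], [-0.0, -0.0, -1.0]]
wrist_force: [0.6, 0.3, 0.8]
opening: 0.0
grip_force: 0.5
```

Request:
play_rows(moves=[[0,0,0.001,0],[0,0,0,0],[0,0,0,0]])

```text
clock: 12.97
eef_pos: [0.4919, -0.2456, 0.0449]
tool_rot: [[-0.97, 0.241, 0.0], [0.241, 0.97, -0.0], [-0.0, -0.0, -1.0]]
wrist_force: [-0.7, 0.1, 1.6]
opening: -0.002
grip_force: 1.2
```

Request:
play_rows(moves=[[0,0,0.001,0],[0,0,0,0],[0,0,0,0]])

```text
clock: 13.22
eef_pos: [0.492, -0.2456, 0.044]
tool_rot: [[-0.97, 0.241, 0.0], [0.241, 0.97, -0.0], [-0.0, -0.0, -1.0]]
wrist_force: [-0.8, 0.2, 4.5]
opening: -0.001
grip_force: 1.9
```

Request:
play_rows(moves=[[0,0,0.001,0],[0,0,0,0],[0,0,0,0]])

```text
clock: 13.47
eef_pos: [0.4919, -0.2456, 0.0429]
tool_rot: [[-0.97, 0.241, 0.0], [0.241, 0.97, -0.0], [-0.0, -0.0, -1.0]]
wrist_force: [-0.6, 1.2, 5.0]
opening: -0.002
grip_force: 2.6
```

Same depth and force as the red key. Let it up and retreat.

Request:
play_rows(moves=[[0,0,-0.003,0],[0,0,-0.006,0],[0,0,-0.015,0],[0,0,-0.03,0],[0,0,-0.03,0],[0,0,-0.03,0],[0,0,0,0],[0,0,0,0]])

```text
clock: 14.13
eef_pos: [0.4925, -0.2459, 0.1587]
tool_rot: [[-0.97, 0.241, 0.003], [0.241, 0.97, -0.002], [-0.003, -0.001, -1.0]]
wrist_force: [0.1, 0.1, 0.4]
opening: -0.001
grip_force: 0.0
```

Run:
```python
from h import *
np.set_printoptions(precision=4,suppress=True)
o=robot.observe(); print(o['clock'],o['eef_pos'],o['wrist_force'])
b=cap('side','s7');s=cap('scene','sc7');w=cap('wrist','w7')
for f in('side','s6','s7'): print(f,load(f)['pixels'][20:60,380:].mean())
for f in('scene','sc7'): print(f,load(f)['pixels'][10:40,10:115].mean())
cv2.imwrite('pics/c7.png',cv2.resize(np.hstack([s['pixels'],w['pixels'][:,100:400]]),(800,378)))
```

```text
14.1333 [ 0.4925 -0.2459  0.1587] [0.0737 0.134  0.4466]
side 93.46950757575758
s6 111.34337121212121
s7 109.2863005050505
scene 89.47703703703704
sc7 91.95439153439153
```

View pics/c7.png

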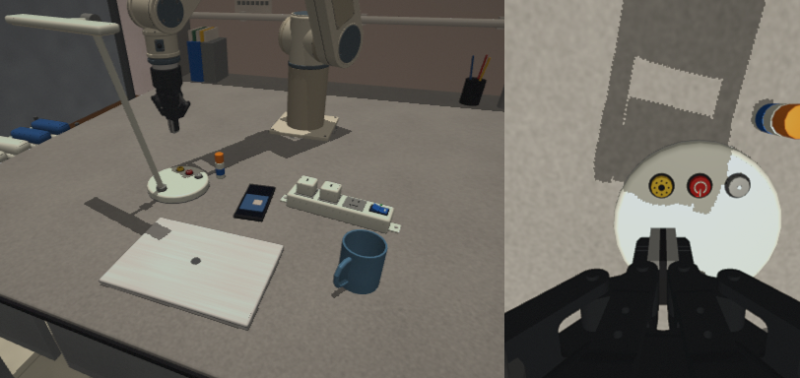

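The scene shows the bystanders in place and all the keys up. I make one numeric check of the head's brightness and the key depths before handing in.

Run:
```python
from h import *
for f in('side','s2','s5','s6','s7'):
    p=load(f)['pixels']; m=load('side')['pixels'][20:60,380:].min(2)>140; q=p[20:60,380:]; print(f,q[m].mean(),q[m].max(), (q.min(2)>140).sum())
for f in('scene','sc7'):
    q=load(f)['pixels'][10:40,5:120]; m=load('scene')['pixels'][10:40,5:120].min(2)>140; print(f,m.sum(),q[m].mean(0))
w=load('w7')
for n,p in dict(yel=(.4912,-.2453),red=(.4996,-.2105),grey=(.5068,-.1756)).items():
    k=np.linalg.inv(w['cam_to_world'])@np.array([*p,.029,1]); print(n,pt(w,w['cx']+w['fx']*k[0]/-k[2],w['cy']+w['fy']*k[1]/k[2],2)[2])
```

```text
side 178.6886589047003 205 773
s2 188.91936179387667 213 845
s5 208.46830530401036 234 952
s6 207.14316515739543 232 946
s7 204.00301854247522 230 934
scene 528 [157.22916667 176.65151515 171.68371212]
sc7 528 [161.5        181.47537879 176.34469697]
yel 0.030283493392821048
red 0.030223997948650883
grey 0.029792750209317764
```

```bash
python3 -c "
from plant import robot
print(robot.job_done())"
```

```text
the job is handed in; nothing more can be done
None
```

The job is handed in: the rocker is fully on (checked by depth), then red and yellow were each tapped once to about 3 mm and 5 N, past their click points, and sprang back up; the grey key was never pressed, the bystanders look unmoved and the arm ended clear, but the cameras could not confirm that the lamp is lit.

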